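# Turn the divider leaf of the lab binder

## Robot

A 6-joint arm with a two-finger parallel gripper is mounted at the origin on a cart in front of the work surface, level with it; the furniture and walls round the work are solid. World frame = base frame: x ahead of the robot, y to its left, z up, the work surface at z = 0. Lengths are in m, angles in rad, forces in N, time in s.
With the tool pointing down it reaches from about 0.35 to 0.95 m from the base axis. Payload 17.4 kg.
Tool frame: the origin (TCP) lies between the finger pads; the fingertips stand 17 mm ahead of it and the grasp point (between the pads) lies 2 mm behind it; z points along the fingers, y is the line along which they close (so a half turn about z gives the same grasp; the last joint's range is limited). The gripper opens to 93 mm and grips with 3 to 60 N. Pads are 15 mm wide; open, the fingers measure 128 mm over their backs; the gripper's body (75 mm by 188 mm) begins 65 mm behind the grasp point.
Start: joints at [-1.29, 0.116, 1.442, -0, 1.584, -0.038], TCP at [0.212, -0.641, 0.236] pointing down, gripper open.
Joint ranges: [-2.83, 2.83], [-0.83, 2.19], [0.07, 2.5], [-1.14, 4.28], [0.01, 3], [-2.97, 2.97]. Speed limits (rad/s): [1.89, 1.89, 2.22, 3.14, 3.14, 3.14].

## Interface

Orientations are given as a rotation vector (axis times angle).
In Python, from workcell import telemetry, snapshot, camera_params, sign_off, boxes_of gives the robot as it stands. The module is installed in compiled form; this text tells all that it offers.
- The arm moves only by the tool arm_command, never from a script. Its argument "increments" is a list of rows, each a list of 7 numbers: the shift along the tool's x, y, z in m, then the turn, a rotation vector about the tool's x, y, z in rad, then the finger opening in m, from 0 to 0.093. A call has 1 to 10 rows; each row shifts and turns the commanded pose from where the row before left it, along the tool's axes as they then stand; what a row does not reach is not made up. A row lasts 1/12 s, in which the tool goes at most 41.7 mm and 7.16 degrees, less where a joint would pass 70% of its speed; a pose out of reach is approached as far as the arm can. A call is refused whole if a number of a shift passes 0.0417 or a number of a turn 0.125, either way. A call with a gripper value outside its range is refused whole. The fingers move at their own pace and stop on an object; "grip_force" is the grip in N (left out, the last holds). Time passes only in rows, so rows that do not move let the fingers close. It gives the time, the measured TCP pose, the force, the opening and the grip force at its end, in the units of the state.
- telemetry.observe(): the state, without advancing time (a new reading comes with each control period).
- snapshot(name): name is "scene" or "top" or "wrist"; returns the picture (420x560x3 uint8, red, green, blue); there is no depth.
- camera_params(name): a dict with "fov_y" (degrees; the focal length in pixels is half the picture's height over the tangent of half this angle, whatever the lens; pixels are square), "cx", "cy" (the principal point, pixels), "dist_coeffs" ([k1, k2, p1, p2, k3] as OpenCV has them; the pictures are not rectified), "R" (3x3) and "t" (3): a world point X has camera coordinates R X + t. Camera axes: x right, y down, z forward; pixel columns grow to the right and rows downward; lengths in m; the calibration is good to about 2 mm. A picture is of the moment at which its call begins: read the wrist's pose just before it. camera_params takes no time and is no camera call; for the wrist camera it gives the pose at the moment of the call.
- sign_off(): hands the job in; it is judged then, once.
Trained networks look in the newest picture that a camera, given by its name, has taken for a name from the list of things; names that differ only in an ending like _2 or _b are one class to them, and where a whole thing is asked for, a point or a joint stands for the part that bears it (a point fixed in the world has none). Each returns a list of dicts, best first, with "confidence" (0 to 1); they miss things now and then, are a little off and sometimes report something else, mostly with a low value. They report only what shows in the picture. A call takes as long as a camera call. They do not tell look-alikes from the thing itself.
- boxes_of(camera, thing): "rect" ([left, top, right, bottom] in pixels, round what is visible of it).
The state is a dict: "time": time; "q": joint angles; "qvel": joint speeds; "tau": joint torques, N m; "eef_pos": TCP position; "orientation": TCP orientation; "wrist_force": force on the tool from outside, world axes, zero at the start; "wrist_torque": the same for the moment, N m; "width": finger opening in m; "finger_force": force on a finger pad.
Only numpy, scipy, OpenCV 4.12 (cv2) and the standard library are available. Lean on these libraries where they do the work, as an engineer would, in place of code of your own. Each camera call takes 0.05 s, during which the arm holds its last target. There are 200 camera calls.

## Task

Turn the long stiff divider leaf of the open ring binder, the one standing ajar on the right, over the rings until it lies flat on the left-hand pages, then take the hand clear. Only push with the fingertips or the outside of the fingers, up from underneath and then down: do not pinch the leaf, do not fling it, and do not lift or drag the binder. Leave the short leaf lying on the right, and leave the bottle, the cup and the dish where they stand.

Things in the scene. Friction and masses are not known exactly. Their poses are not given: they have to be found in the camera images.
- binder: Black ring binder lying open on the bench, loose, about 1.3 kg, 250 mm along the spine (its x axis, roughly away from the robot) and 340 mm across (its y axis, to the left), z up. Origin: underside, centre of the spine. On each side lies a fixed white stack of pages, its top 16 mm above the bench, from 20 to 149 mm off the spine line. Steel rings along the spine reach 36 mm above the bench.
- leaf (a joint): Hinge of the long divider leaf, rad: 0 = flat on the right-hand pages (towards the binder's -y), 1.57 = upright, 3.14 = flat on the left-hand pages (end stop). The hinge is stiff (0.13 N m friction): the leaf stays at whatever angle it is left at and never falls by itself, so it must be pushed all the way; about 1 to 2 N at its edge moves it. It starts ajar at 0.35 to 0.8.
- leaf_panel: The long divider leaf: stiff grey board with a white sheet on both faces, 150 mm along the spine, 5 mm thick, about 0.1 kg, free edge 150 mm from the hinge line, with a 36 mm long index tab in the middle of the free edge that reaches 12 mm further (162 mm). Origin on the hinge line at the middle of its length; x along the spine, -y from the hinge to the free edge.
- leaf_edge (a point): Middle of the long leaf's free edge (root of the tab), mid thickness; moves with the leaf.
- leaf_hinge (a point): Point on the hinge line, 20 mm above the bench, level with the middle of the long leaf (40 mm from the binder's origin towards the binder's -x, the robot's side).
- leaf_upper: Face of the long leaf that looks up when it lies on the right (and down once turned). Same origin and axes as leaf_panel.
- leaf_under: Face of the long leaf that looks down when it lies on the right (and up once turned); the face to push on. Same origin and axes as leaf_panel.
- short_leaf (a joint): Hinge of the short divider leaf, same build but only 70 mm along the spine, at the far end of the binder, 10 mm beyond the long leaf; values as for the long leaf. It lies almost flat on the right (0 to 0.06) and shall stay there.
- bottle: Small closed bottle with screw cap, 34 mm across, 117 mm tall, standing left of the binder; origin at the centre of its underside.
- cup: Specimen cup with screw lid, 65 mm across, 67 mm tall, standing left of the binder; origin at the centre of its underside.
- dish: Petri dish with lid, 84 mm across, 15 mm tall, lying right of the binder; origin at the centre of its underside.
There are look-alikes about, which are no part of the job. What is shaped like the bottle but red is not meant.

How it is judged:
By the outcome, as a careful person would: the job done as asked, in the order asked, and still so for the second after the job is handed in, with the robot touching nothing.
It also fails if it takes over 42 s, if anything falls off the work surface, if the arm or the gripper's body presses on something with over 40 N, if the wrist force passes 120 N, or if a joint passes its speed limit or range.

## Working session

There is one attempt and no reset: what is moved stays moved. The work goes in short steps, Python scripts to look and compute and a tool call to move; the robot and the scene stay as the last step left them, time stands still between calls to the robot, and variables do not carry over. Pictures are saved under pics/ and viewed, at most 10 in all, crops included, and the job is handed in when it is done.

Besides the shell and the picture viewer there is one more tool, called after "Emit:" in YAML: its name, and indented under it one key for each argument. arm_command: Moves the arm, as the interface text tells. Its arguments: {"type":"object","properties":{"increments":{"type":"array"},"grip_force":{"type":"number"}},"required":["increments"]}

```bash
mkdir -p pics
cat > h.py <<'E'
import numpy as np, cv2
from workcell import telemetry, snapshot, camera_params, sign_off, boxes_of
def cam(n):
    p=camera_params(n); f=210/np.tan(np.radians(p["fov_y"])/2)
    K=np.array([[f,0,p["cx"]],[0,f,p["cy"]],[0,0,1.]])
    return K,np.array(p["dist_coeffs"],float),np.array(p["R"]),np.array(p["t"])
def proj(n,X):
    K,d,R,t=cam(n); return cv2.projectPoints(np.array(X,float).reshape(-1,3),cv2.Rodrigues(R)[0],t,K,d)[0].reshape(-1,2)
def ray(n,uv,z):
    K,d,R,t=cam(n); u=cv2.undistortPoints(np.array(uv,float).reshape(-1,1,2),K,d).reshape(-1,2)
    D=np.c_[u,np.ones(len(u))]@R; C=-R.T@t
    return C+D*((z-C[2])/D[:,2])[:,None]
def save(n,f):
    im=snapshot(n); cv2.imwrite("pics/"+f,cv2.cvtColor(im,cv2.COLOR_RGB2BGR)); return im
E
python3 - <<'E'
from h import *
a=save("top","top0.png");b=save("scene","sc0.png")
for c in("top","scene"):
    K,d,R,t=cam(c);print(c,-R.T@t,K[0,0],R[2])
    for n in("binder","leaf_panel","short_leaf","bottle","cup","dish"):
        print(n,[(np.round(x["rect"]).tolist(),round(x["confidence"],2)) for x in boxes_of(c,n)][:3])
print(telemetry.observe())
E
```

```text
top [0.2334184  0.10644248 1.31153115] 506.12238279306257 [ 0.17138376  0.00356403 -0.9851979 ]
binder [([187.0, 136.0, 320.0, 238.0], 0.61)]
leaf_panel [([255.0, 160.0, 301.0, 225.0], 0.75)]
short_leaf [([258.0, 142.0, 316.0, 168.0], 0.92)]
bottle [([146.0, 212.0, 171.0, 228.0], 0.74), ([128.0, 258.0, 149.0, 272.0], 0.6)]
cup [([151.0, 175.0, 178.0, 198.0], 0.92), ([258.0, 140.0, 315.0, 165.0], 0.41)]
dish [([334.0, 194.0, 366.0, 226.0], 0.84), ([151.0, 175.0, 178.0, 199.0], 0.47)]
scene [-0.27693519  0.76386114  0.72214983] 437.00649476491066 [ 0.63246339 -0.54950538 -0.54592481]
binder [([193.0, 184.0, 336.0, 291.0], 0.84)]
leaf_panel [([261.0, 187.0, 319.0, 246.0], 0.78)]
short_leaf [([243.0, 201.0, 271.0, 222.0], 0.53), ([203.0, 258.0, 218.0, 300.0], 0.24)]
bottle [([201.0, 260.0, 216.0, 301.0], 0.83), ([210.0, 300.0, 227.0, 351.0], 0.64), ([178.0, 252.0, 206.0, 287.0], 0.49)]
cup [([177.0, 254.0, 207.0, 286.0], 0.75)]
dish [([326.0, 209.0, 358.0, 224.0], 0.7)]
{'time': 0.7, 'q': array([-1.28977022e+00,  1.15986183e-01,  1.44159264e+00,  7.84814399e-06,
        1.58401394e+00, -3.78390146e-02]), 'qvel': array([ 0.00132405, -0.00042358,  0.00105781,  0.00106784,  0.00092836,
        0.00034009]), 'tau': array([-2.42092747e-04, -7.20878220e+01, -6.22682333e+01,  7.79484934e-02,
        1.81915989e-02, -4.07706978e-05]), 'eef_pos': array([ 0.2115746 , -0.64098766,  0.23566003]), 'orientation': array([-3.10174842e+00, -4.98752924e-01, -1.22141236e-05]), 'wrist_force': array([ 0.10447903, -0.5713708 , -1.49073628]), 'wrist_torque': array([-0.02656484, -0.03326891,  0.01152809]), 'finger_force': 0.0, 'width': 0.09289228157428452}
```

View pics/top0.png

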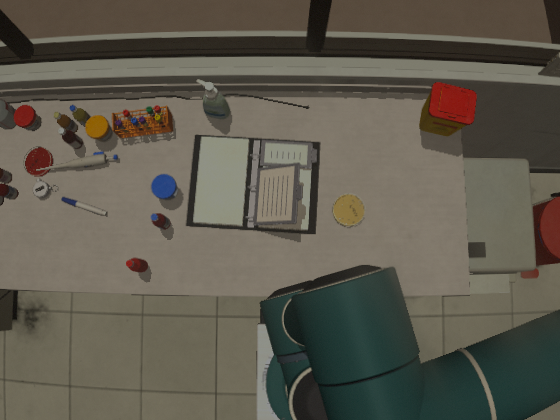

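View pics/sc0.png

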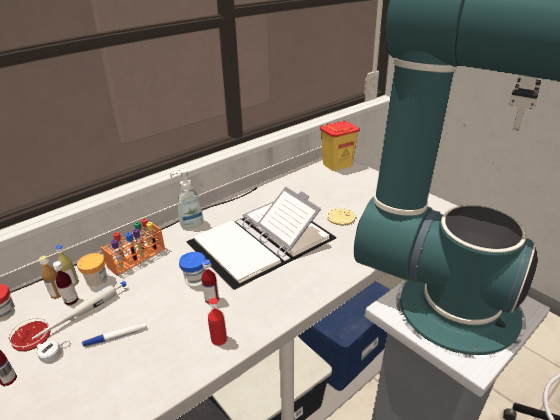

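The top view shows the binder at about (187–320, 136–238), with the long leaf ajar over its right half at (255–301, 160–225) and the short leaf at (258–316, 142–168). The cup (blue lid) is at (164,187) and the dish at (348,210). There are two bottle shapes: a dark one with a blue cap at (160,220), and a red one at (137,265). The dark one is the bottle meant; the red one is the look-alike. I'll confirm in a crop.

Run:
```python
import cv2
a=cv2.imread("pics/top0.png")[125:280,120:385]
cv2.imwrite("pics/c0.png",cv2.resize(a,None,fx=3,fy=3,interpolation=cv2.INTER_CUBIC))
b=cv2.imread("pics/sc0.png")[175:315,170:365]
cv2.imwrite("pics/c1.png",cv2.resize(b,None,fx=4,fy=4,interpolation=cv2.INTER_CUBIC))
```

```text
(no output)
```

View pics/c0.png

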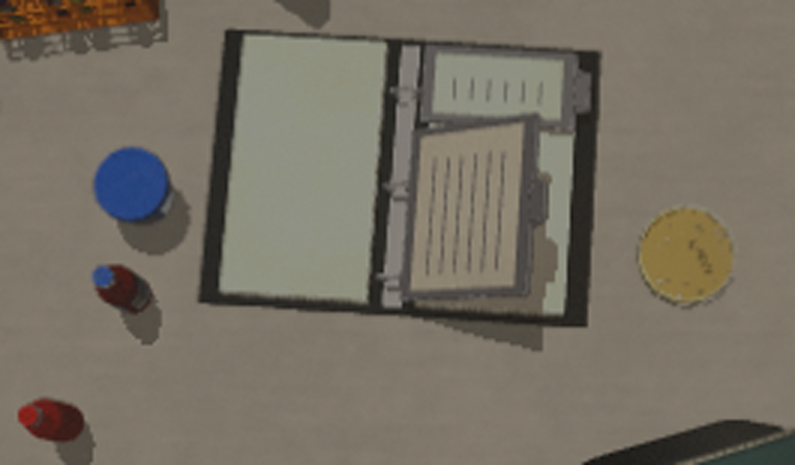

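View pics/c1.png

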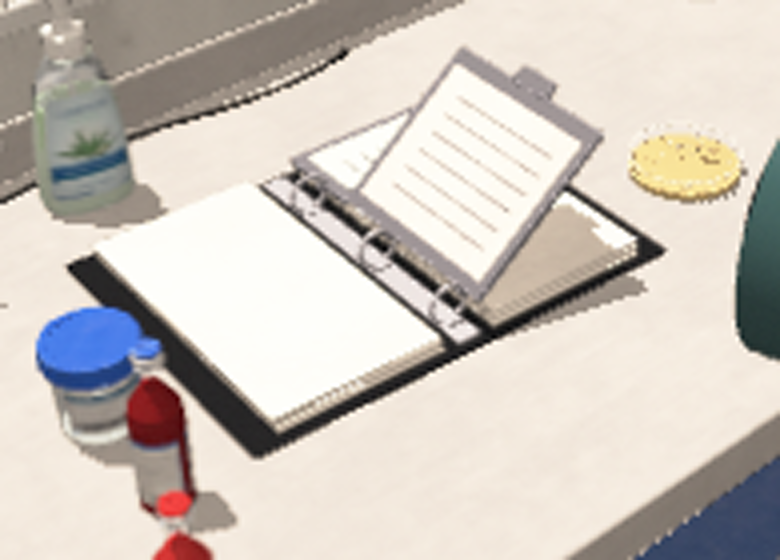

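The crops confirm it: the bottle is the dark one with the blue cap, at crop (120,288), and the fully red one at crop (52,420) is the decoy. The leaf's corners are clear in both views. Next I fit the binder pose and leaf angle.

Run:
```python
from h import *
from scipy.optimize import least_squares
T=lambda L:np.array(L)/3.+[120,125]
S=lambda L:np.array(L)/4.+[170,175]
tb=T([(228,30),(600,50),(587,325),(200,300),(537,117),(527,297)])
sb=S([(68,266),(664,250),(260,457),(462,48),(603,130)])
def pts(p):
    x,y,w,a=p; c,s=np.cos(w),np.sin(w)
    zc=.003
    L=np.array([(.125,.17,zc),(.125,-.17,zc),(-.125,-.17,zc),(-.125,.17,zc),(.035,-.15*np.cos(a),.02+.15*np.sin(a)),(-.115,-.15*np.cos(a),.02+.15*np.sin(a))])
    return np.c_[x+c*L[:,0]-s*L[:,1],y+s*L[:,0]+c*L[:,1],L[:,2]]
def r(p):
    P=pts(p); return np.r_[(proj("top",P)-tb).ravel(),(proj("scene",P[[0,2,3,4,5]])-sb).ravel()]
s=least_squares(r,[.6,0,0,.6],loss='soft_l1'); print(s.x); print(np.round(r(s.x).reshape(-1,2),1)); print(np.round(pts(s.x),3))
print("cup,bottle,red",ray("top",T([(132,184)]),.067),ray("top",T([(104,277)]),.117),ray("top",T([(687,256)]),.015))
```

```text
[ 0.51353334  0.17180665 -0.05703852  0.71140788]
[[-1.4 -0.6]
 [ 0.1  0.1]
 [-0.2  0.8]
 [-0.9  0.9]
 [ 0.1 -1.9]
 [-0.1 -0.8]
 [-0.2 -0.4]
 [ 1.7 -0.4]
 [-0.2 -0. ]
 [ 0.7 -1.2]
 [ 0.9  0.1]]
[[ 0.648  0.334  0.003]
 [ 0.629 -0.005  0.003]
 [ 0.379  0.009  0.003]
 [ 0.398  0.349  0.003]
 [ 0.542  0.056  0.118]
 [ 0.392  0.065  0.118]]
cup,bottle,red [[0.49073404 0.39644579 0.067     ]] [[0.40400754 0.40433425 0.117     ]] [[ 0.44035738 -0.07776906  0.015     ]]
```

The fit is good: leaf angle about 0.71, hinge middle at about (0.474, 0.174), tool x to be aligned with the binder's +y. Next I close the fingers and turn the tool, so x points across the binder to the left and y along the spine.

Emit:
arm_command:
  increments:
    - [0,0,0,0,0,-0.1194,0]
    - [0,0,0,0,0,-0.1194,0]
    - [0,0,0,0,0,-0.1194,0]
    - [0,0,0,0,0,-0.1194,0]
    - [0,0,0,0,0,-0.1194,0]
    - [0,0,0,0,0,-0.1194,0]
    - [0,0,0,0,0,-0.1194,0]
    - [0,0,0,0,0,-0.1194,0]
    - [0,0,0,0,0,-0.1194,0]
    - [0,0,0,0,0,-0.1194,0]
  grip_force: 5

```text
time: 1.53
eef_pos: [0.2115, -0.641, 0.2356]
orientation: [-2.279, -2.163, 0.0]
wrist_force: [-0.3, 0.2, 0.6]
width: 0.0305
finger_force: 0.0
```

Emit:
arm_command:
  increments:
    - [0.032,0.0108,0,0,0,0,0]
    - [0.032,0.0108,0,0,0,0,0]
    - [0.032,0.0108,0,0,0,0,0]
    - [0.032,0.0108,0,0,0,0,0]
    - [0.032,0.0108,0,0,0,0,0]
    - [0.032,0.0108,0,0,0,0,0]
    - [0.032,0.0108,0,0,0,0,0]
    - [0.032,0.0108,0,0,0,0,0]
    - [0.032,0.0108,0,0,0,0,0]
    - [0.032,0.0108,0,0,0,0,0]

```text
time: 2.37
eef_pos: [0.3381, -0.3263, 0.2358]
orientation: [2.285, 2.155, 0.0]
wrist_force: [0.6, 0.0, 1.0]
width: 0.0006
finger_force: 0.0
```

Emit:
arm_command:
  increments:
    - [0.032,0.0107,0,0,0,0,0]
    - [0.032,0.0107,0,0,0,0,0]
    - [0.032,0.0107,0,0,0,0,0]
    - [0.032,0.0107,0,0,0,0,0]
    - [0.032,0.0107,0,0,0,0,0]
    - [0.032,0.0107,0,0,0,0,0]
    - [0.032,0.0107,0,0,0,0,0]
    - [0.032,0.0107,0,0,0,0,0]
    - [0.032,0.0107,0,0,0,0,0]
    - [0,0,0,0,0,0,0]

```text
time: 3.2
eef_pos: [0.4519, -0.0417, 0.2357]
orientation: [-2.28, -2.16, -0.002]
wrist_force: [0.3, -0.5, -0.0]
width: 0.0006
finger_force: 0.0
```

Emit:
arm_command:
  increments:
    - [0,0,0.028,0,0,0,0]
    - [0,0,0.028,0,0,0,0]
    - [0,0,0.028,0,0,0,0]
    - [0,0,0.028,0,0,0,0]
    - [0,0,0.027,0,0,0,0]
    - [0,0,0,0,0,0,0]

```text
time: 3.7
eef_pos: [0.4485, -0.0459, 0.0919]
orientation: [-2.281, -2.152, 0.006]
wrist_force: [-0.9, -0.1, -0.6]
width: 0.0007
finger_force: 0.0
```

Run:
```python
from h import *
from scipy.spatial.transform import Rotation as Ro
s=telemetry.observe(); print(s["eef_pos"],s["wrist_force"]); print(Ro.from_rotvec(s["orientation"]).as_matrix().round(3))
p=s["eef_pos"][:2]-[.4736,.1741]; v=np.array([.057,.9984]);u=np.array([.9984,-.057]); print("t",p@v,"u",p@u)
a=save("top","a1.png")[120:260,180:380]; b=save("scene","b1.png")[150:300,180:380]
cv2.imwrite("pics/m1.png",cv2.resize(np.hstack([a,b[:140]]),None,fx=2,fy=2,interpolation=cv2.INTER_CUBIC)[:,:,::-1])
```

```text
[ 0.44846309 -0.04585063  0.09186313] [-0.94630732 -0.06784907 -0.644417  ]
[[ 0.058  0.998 -0.006]
 [ 0.998 -0.058  0.001]
 [ 0.001 -0.006 -1.   ]]
t -0.22103150978152042 u -0.01255950977209843
```

View pics/m1.png

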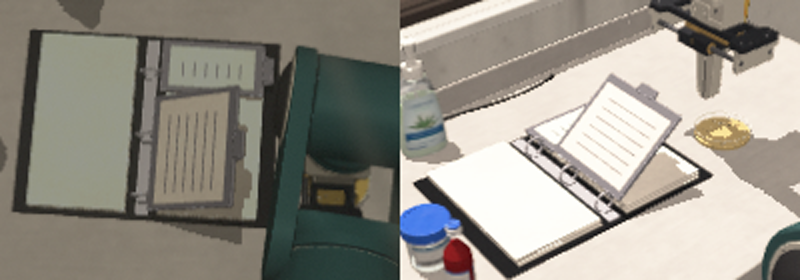

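The closed fingers stand to the right of the leaf's tab with nothing touched. I'll approach the edge, then push along the arc.

Emit:
arm_command:
  increments:
    - [0.014,0.003,0,0,0,0,0]
    - [0.014,0.003,0,0,0,0,0]
    - [0.014,0.003,0,0,0,0,0]
    - [0.012,0.003,0,0,0,0,0]
    - [0.01,0,0,0,0,0,0]
    - [0.01,0,0,0,0,0,0]
    - [0.008,0,0,0,0,0,0]

```text
time: 4.38
eef_pos: [0.4679, 0.036, 0.0979]
orientation: [2.284, 2.156, 0.002]
wrist_force: [-0.5, -1.1, -0.6]
width: 0.0002
finger_force: 0.0
```

Emit:
arm_command:
  increments:
    - [0.008,0,-0.002,0,0,0,0]
    - [0.008,0,-0.003,0,0,0,0]
    - [0.008,0,-0.003,0,0,0,0]
    - [0.008,0,-0.003,0,0,0,0]
    - [0.008,0,-0.003,0,0,0,0]

```text
time: 4.8
eef_pos: [0.4701, 0.0754, 0.1117]
orientation: [2.284, 2.155, 0.0]
wrist_force: [0.4, -3.5, 3.1]
width: 0.0005
finger_force: 1.7
```

Emit:
arm_command:
  increments:
    - [0.009,0,-0.004,0,0,0,0]
    - [0.009,0,-0.004,0,0,0,0]
    - [0.009,0,-0.004,0,0,0,0]
    - [0.009,0,-0.004,0,0,0,0]
    - [0.009,0,-0.004,0,0,0,0]
    - [0.009,0,-0.003,0,0,0,0]

```text
time: 5.3
eef_pos: [0.4729, 0.1302, 0.134]
orientation: [-2.285, -2.156, 0.0]
wrist_force: [0.2, -0.3, -1.1]
width: 0.001
finger_force: 0.5
```

Run:
```python
from h import *
a=save("top","a2.png")[120:260,150:350]; b=save("scene","b2.png")[150:290,180:380]
cv2.imwrite("pics/m2.png",cv2.resize(np.hstack([a,b]),None,fx=2,fy=2,interpolation=cv2.INTER_CUBIC)[:,:,::-1])
```

```text
(no output)
```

View pics/m2.png

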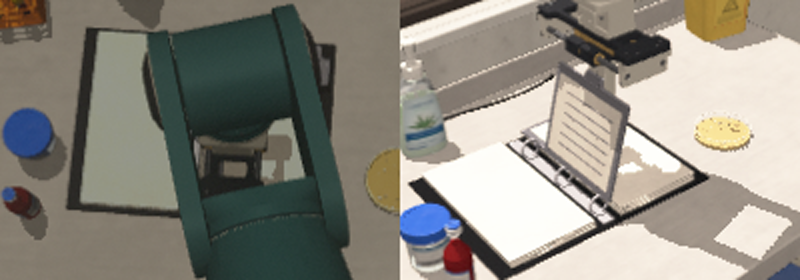

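The leaf is nearly upright with the fingers behind it, and the binder hasn't moved. I'll carry on over the top.

Emit:
arm_command:
  increments:
    - [0.0085,0,-0.001,0,0,0,0]
    - [0.0085,0,-0.001,0,0,0,0]
    - [0.0085,0,-0.001,0,0,0,0]
    - [0.0085,0,-0.001,0,0,0,0]
    - [0.007,0,-0.001,0,0,0,0]
    - [0.007,0,-0.001,0,0,0,0]
    - [0.008,0,0.002,0,0,0,0]
    - [0.008,0,0.002,0,0,0,0]
    - [0.008,0,0.002,0,0,0,0]
    - [0.008,0,0.002,0,0,0,0]

```text
time: 6.23
eef_pos: [0.4776, 0.2098, 0.1313]
orientation: [-2.285, -2.156, 0.0]
wrist_force: [-0.3, -0.5, 0.1]
width: 0.0006
finger_force: 0.5
```

Emit:
arm_command:
  increments:
    - [0.0065,0,0.0045,0,0,0,0]
    - [0.0065,0,0.0045,0,0,0,0]
    - [0.0065,0,0.0045,0,0,0,0]
    - [0.0065,0,0.0045,0,0,0,0]
    - [0.005,0,0.006,0,0,0,0]
    - [0.005,0,0.006,0,0,0,0]
    - [0.005,0,0.006,0,0,0,0]
    - [0.005,0,0.006,0,0,0,0]

```text
time: 6.9
eef_pos: [0.4802, 0.2553, 0.0889]
orientation: [-2.285, -2.156, 0.0]
wrist_force: [0.4, -0.6, -0.0]
width: 0.0003
finger_force: 0.3
```

Emit:
arm_command:
  increments:
    - [0.004,0,0.006,0,0,0,0]
    - [0.004,0,0.006,0,0,0,0]
    - [0.004,0,0.006,0,0,0,0]
    - [0.004,0,0.006,0,0,0,0]
    - [0.002,0,0.005,0,0,0,0]
    - [0.002,0,0.005,0,0,0,0]
    - [0.001,0,0.005,0,0,0,0]

```text
time: 7.48
eef_pos: [0.4815, 0.2761, 0.0502]
orientation: [-2.285, -2.156, -0.0]
wrist_force: [0.5, -0.5, 0.7]
width: 0.0004
finger_force: 0.2
```

Run:
```python
from h import *
print(telemetry.observe()["eef_pos"],telemetry.observe()["wrist_force"])
b=save("scene","b3.png")[150:310,170:370]
cv2.imwrite("pics/m3.png",cv2.resize(b,None,fx=3,fy=3,interpolation=cv2.INTER_CUBIC)[:,:,::-1])
```

```text
[0.48147532 0.27613318 0.05019728] [ 0.47776692 -0.54657542  0.70186575]
```

View pics/m3.png

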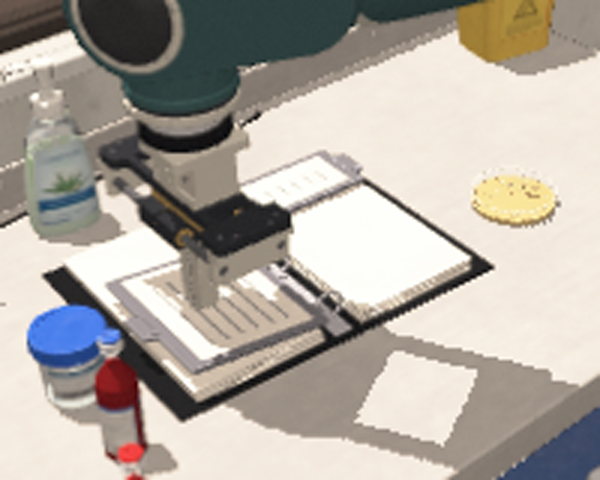

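The leaf is nearly down on the left with the fingertips on it. I'll press it down gently while watching the force.

Emit:
arm_command:
  increments:
    - [0,0,0.003,0,0,0,0]
    - [0,0,0.003,0,0,0,0]
    - [0,0,0.003,0,0,0,0]
    - [0,0,0,0,0,0,0]

```text
time: 7.87
eef_pos: [0.4813, 0.2757, 0.0411]
orientation: [-2.285, -2.156, 0.001]
wrist_force: [-0.9, -0.8, 1.0]
width: 0.0004
finger_force: 0.0
```

Emit:
arm_command:
  increments:
    - [0,0,0.001,0,0,0,0]
    - [0,0,0.001,0,0,0,0]
    - [0,0,0,0,0,0,0]

```text
time: 8.12
eef_pos: [0.4816, 0.2759, 0.0398]
orientation: [2.285, 2.156, 0.0]
wrist_force: [-0.2, 0.2, -0.2]
width: 0.0004
finger_force: 0.0
```

Emit:
arm_command:
  increments:
    - [0,0,0.001,0,0,0,0]
    - [0,0,0,0,0,0,0]

```text
time: 8.28
eef_pos: [0.4816, 0.276, 0.0396]
orientation: [2.285, 2.156, 0.001]
wrist_force: [-3.6, -2.6, 10.5]
width: 0.0002
finger_force: 5.3
```

Emit:
arm_command:
  increments:
    - [0,0,0.001,0,0,0,0]
    - [0,0,0,0,0,0,0]

```text
time: 8.45
eef_pos: [0.4817, 0.276, 0.0395]
orientation: [2.285, 2.156, 0.001]
wrist_force: [-8.9, -4.7, 21.0]
width: 0.0007
finger_force: 10.5
```

The force jumped to 21 N with no further travel, so the leaf is at its end stop. I'll retreat straight up, then back to the right and clear.

Emit:
arm_command:
  increments:
    - [0,0,-0.003,0,0,0,0]
    - [0,0,-0.005,0,0,0,0]
    - [0,0,-0.015,0,0,0,0]
    - [0,0,-0.025,0,0,0,0]
    - [0,0,-0.03,0,0,0,0]
    - [0,0,-0.03,0,0,0,0]
    - [0,0,-0.03,0,0,0,0]
    - [0,0,-0.03,0,0,0,0]
    - [0,0,-0.03,0,0,0,0]
    - [0,0,0,0,0,0,0]

```text
time: 9.28
eef_pos: [0.4827, 0.2765, 0.2423]
orientation: [2.283, 2.155, 0.012]
wrist_force: [-0.4, -0.3, 0.9]
width: 0.0006
finger_force: 0.0
```

Emit:
arm_command:
  increments:
    - [-0.03,0,0,0,0,0,0]
    - [-0.035,0,0,0,0,0,0]
    - [-0.035,0,0,0,0,0,0]
    - [-0.035,0,0,0,0,0,0]
    - [-0.035,0,0,0,0,0,0]
    - [-0.035,0,0,0,0,0,0]
    - [-0.035,0,0,0,0,0,0]
    - [-0.035,0,0,0,0,0,0]
    - [-0.035,0,0,0,0,0,0]
    - [0,0,0,0,0,0,0]

```text
time: 10.12
eef_pos: [0.463, -0.038, 0.2357]
orientation: [2.288, 2.151, -0.001]
wrist_force: [0.1, 0.6, 0.2]
width: 0.0007
finger_force: 0.0
```

Run:
```python
from h import *
s=telemetry.observe();print(s["time"],s["eef_pos"],s["wrist_force"])
a=save("top","a4.png")[120:280,120:320]; b=save("scene","b4.png")[160:320,170:370]
cv2.imwrite("pics/m4.png",cv2.resize(np.hstack([a,b]),None,fx=2,fy=2,interpolation=cv2.INTER_CUBIC)[:,:,::-1])
x,y,w=.5135,.1718,-.057
for A in(3.14,3.0,2.9):
    L=np.array([(l,-.15*np.cos(A),.02+.15*np.sin(A)) for l in(.035,-.115)])
    P=np.c_[x+np.cos(w)*L[:,0]-np.sin(w)*L[:,1],y+np.sin(w)*L[:,0]+np.cos(w)*L[:,1],L[:,2]]
    print(A,((proj("top",P)-[120,120])*2).round(),((proj("scene",P)-[170,160])*2+[400,0]).round())
```

```text
10.1167 [ 0.46296356 -0.0380317   0.23571954] [0.09439392 0.62975762 0.2269565 ]
3.14 [[155.  91.]
 [145. 203.]] [[477. 178.]
 [538. 236.]]
3.0 [[154.  87.]
 [143. 201.]] [[476. 164.]
 [538. 223.]]
2.9 [[155.  84.]
 [144. 200.]] [[476. 155.]
 [539. 212.]]
```

View pics/m4.png

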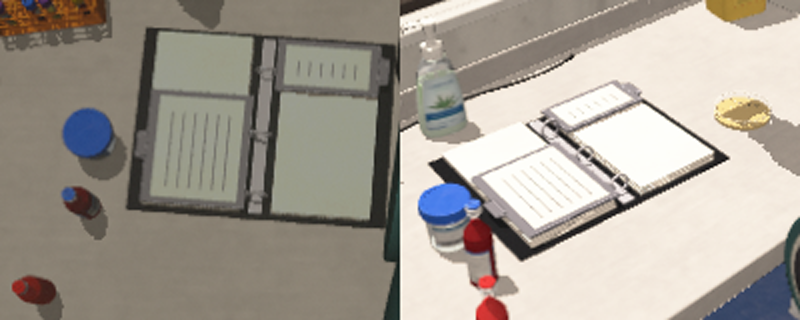

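The pictures show the leaf flat on the left. Its free corners are at about (153,92) and (142,203) in the top view and (475,178) in the scene view, which match the prediction for 3.14 rad. The short leaf, bottle, cup and dish haven't moved, and the hand is clear.

```bash
python3 -c "
from workcell import sign_off; print(sign_off())"
```

```text
the job is handed in; nothing more can be done
None
```

The long leaf is turned over and lies flat on the left-hand pages, the hand is clear, the short leaf, bottle, cup and dish are where they stood, and the job is handed in at about 10 s of the 42 s allowed.

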